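# Turn a rocking stand solid on its base, then load its rail stop

## Robot

A 6-joint arm with a two-finger parallel gripper is mounted at the origin on a cart in front of the work surface, level with it; the furniture and walls round the work are solid. World frame = base frame: x ahead of the robot, y to its left, z up, the work surface at z = 0. Lengths are in m, angles in rad, forces in N, time in s.
With the tool pointing down it reaches from about 0.35 to 0.85 m from the base axis. Payload 8.1 kg.
Tool frame: the origin (TCP) lies at the very end of the fingers, on their centre line; the grasp point (between the pads) lies 19 mm behind it; z points along the fingers, y is the line along which they close (so a half turn about z gives the same grasp; the last joint's range is limited). The gripper opens to 93 mm and grips with 3 to 60 N. Pads are 15 mm wide; open, the fingers measure 128 mm over their backs; the gripper's body (75 mm by 188 mm) begins 65 mm behind the grasp point.
Start: joints at [1.182, 0.13, 1.488, -0, 1.523, -0.085], TCP at [0.179, 0.573, 0.219] pointing down, gripper open.
Joint ranges: [-2.96, 2.96], [-0.89, 2.26], [0.02, 2.5], [-1.34, 4.48], [0, 2.73], [-2.66, 2.66]. Speed limits (rad/s): [2.39, 2.39, 2.79, 3.14, 3.14, 3.14].

## Interface

Orientations are given as a rotation vector (axis times angle).
In Python, from plant import monitor, eyes, ticket gives the robot as it stands.
- The arm moves only by the tool arm_command, never from a script. Its argument "deltas" is a list that holds one entry, the list of rows, each a list of 6 numbers: the shift along the world's x, y, z in cm, then the turn, a rotation vector about the world's x, y, z in degrees. In form: [[[tx, ty, tz, rx, ry, rz], ...]]. A call has 1 to 12 rows; each row shifts and turns the commanded pose from where the row before left it; what a row does not reach is not made up. A row lasts 1/12 s, in which the tool goes at most 41.7 mm and 7.16 degrees, less where a joint would pass 70% of its speed; a pose out of reach is approached as far as the arm can. A call is refused whole if a number of a shift passes 4.17 or a number of a turn 7.16, either way. A call with a gripper value outside its range is refused whole. "gripper" is the opening, from -1 (shut) to 1 (fully open), set as the call begins (left out, the last holds). The fingers move at their own pace and stop on an object; "squeeze" is the grip in N (left out, the last holds). Time passes only in rows, so rows that do not move let the fingers close. It gives the time, the measured TCP pose, the force, the opening and the grip force at its end, in the units of the state.
- monitor.read_state(): the state, without advancing time (a new reading comes with each control period).
- eyes.read_camera(name): name is "scene" or "top" or "wrist"; returns the picture (384x512x3 uint8, blue, green, red); there is no depth.
- eyes.camera_model(name): a dict with "fx", "fy", "cx", "cy" (pixels), "rvec" (rotation vector, rad) and "tvec" (3), from world to camera coordinates, as OpenCV has them. Camera axes: x right, y down, z forward; pixel columns grow to the right and rows downward; lengths in m; the calibration is good to about 2 mm. The wrist camera is an equidistant fisheye: a pixel r from the principal point sees the ray r / f radians off the axis. A picture is of the moment at which its call begins: read the wrist's pose just before it. camera_model takes no time and is no camera call; for the wrist camera it gives the pose at the moment of the call.
- ticket.close_job(): hands the job in; it is judged then, once.
The state is a dict: "t": time; "q": joint angles; "dq": joint speeds; "joint_torque": joint torques, N m; "tool_pos": TCP position; "orientation": TCP orientation; "force": force on the tool from outside, world axes, zero at the start; "wrist_torque": the same for the moment, N m; "opening": finger opening in m; "gripper_force": force on a finger pad.
Only numpy, scipy, OpenCV 4.12 (cv2) and the standard library are available. Lean on these libraries where they do the work, as an engineer would, in place of code of your own. Each camera call takes 0.05 s, during which the arm holds its last target. There are 200 camera calls.

## Task

The four-footed stand rocks because its two longer feet are not in the two shallow pockets of the base. Without lifting it out of the base's rim, turn it round until the long feet drop into the pockets and it stands level and solid on all four feet; then enter the T-footed stop at the open end of the stand's rail, slide it fully home against the closed end and let go. Leave the oil can, the rivet tin and the wood block where they stand.

Things in the scene. Friction and masses are not known exactly. Their poses are not given: they have to be found in the camera images.
- base: Fixed dark steel plate 178 x 178 x 16 mm; origin: centre of its underside, z up. Round rim on it (inside radius 75.5 mm, outside 81.5, top 30 mm above the bench) round the stand's feet. Inside, on its x axis 65 mm either side of the centre, two square pockets 25 mm wide, 5 mm deep. Corner bolts reach 24 mm.
- stand: Loose stand, 0.6 kg, 2.5 mm play in the rim, slides easily. Origin: on its axis, level with the long soles. Legs 65 mm out, radius 8 mm (10.5 above height 22): long on +-x, short (5 mm less) on +-y. Unseated it leans 0.08 to 0.15 rad, origin 16 mm above the bench; seated (x along the base's x, either way) level, at 11 mm. Bars 16 mm wide, heights 36 to 46. T-slot rail on top along x.
- leg_left (a point): On the axis of the stand's +y short leg (stand 0, +65, +33 mm), where it is 21 mm thick: a free place to push sideways; pushed higher the stand tips easily. Axes as the stand's.
- leg_right (a point): The same at the -y short leg (0, -65, +33 mm).
- rail_mouth (a point): On the rail floor at the open end (stand +84, 0, +50 mm), axes as the stand's. Rail 46 mm wide, inside 34 wide, 11 high, then lips 5 mm thick with a 16 mm slot; top 66 mm above stand origin. Walls and lips run from 14 mm to 158 mm behind this point (-x); the floor reaches 14 mm ahead of it as an open lead-in between flaring cheeks 10 mm high, 43 mm apart here.
- rail_home (a point): On the rail floor (stand -53, 0, +50 mm): where the stop's origin lies when its foot touches the inner face of the closed end, which is at stand x = -68 mm. Axes as the stand's.
- stop: Loose steel stop, 89 mm high, 0.22 kg, upright on the bench, same after a half turn. Origin: centre of its underside, z up. T-foot 30 mm (x) by 28 (y), 7 thick; neck 22 x 10 mm up to height 22; upright 24 mm (x) by 20 (y), from 22 to 84 mm high, to be gripped. Its x goes along the rail.
- oil_can: Bystander: loose metal oil can, conical with a bent spout, 88 x 116 x 202 mm, origin about the centre of its underside; close to one y side of the base, the tin at the other.
- rivet_tin: Bystander: loose open grey tin of rivets, 75 mm across, 57 mm high, origin at the centre of its underside.
- wood_block: Bystander: loose softwood block 55 x 100 x 38 mm (x, y, z), origin at the centre of its underside; far to one side of the base, the stop far to the other.
There are look-alikes about, which are no part of the job. Leave any yellow look-alike of the stop alone.

How it is judged:
By the outcome, as a careful person would: the job done as asked, in the order asked, and still so for the second after the job is handed in, with the robot touching nothing.
It also fails if it takes over 64 s, if anything falls off the work surface, if the arm or the gripper's body presses on something with over 40 N, if the wrist force passes 120 N, or if a joint passes its speed limit or range.

## Working session

There is one attempt and no reset: what is moved stays moved. The work goes in short steps, Python scripts to look and compute and a tool call to move; the robot and the scene stay as the last step left them, time stands still between calls to the robot, and variables do not carry over. Pictures are saved under pics/ and viewed, at most 11 in all, crops included, and the job is handed in when it is done.

Besides the shell and the picture viewer there is one more tool, called after "Emit:" as a command line: name --argument value ..., lists and objects as JSON in quotes. arm_command: Moves the arm, as the interface text tells. Its arguments: {"type":"object","properties":{"deltas":{"type":"array"},"gripper":{"type":"number"},"squeeze":{"type":"number"}},"required":["deltas"]}

```bash
mkdir -p pics; ls; cat > h.py <<'E'
import numpy as np,cv2
from plant import monitor,eyes,ticket
def cam(n):
    m=eyes.camera_model(n);R,_=cv2.Rodrigues(np.array(m["rvec"],float));return m,R,np.array(m["tvec"],float)
def ray(n,u,v,c=None):
    m,R,t=c or cam(n)
    x=(u-m["cx"])/m["fx"];y=(v-m["cy"])/m["fy"]
    if n=="wrist":
        r=np.hypot(x,y);d=np.array([np.sin(r)*x/max(r,1e-9),np.sin(r)*y/max(r,1e-9),np.cos(r)])
    else: d=np.array([x,y,1.])
    return -R.T@t,R.T@d
def onz(n,u,v,z,c=None):
    o,d=ray(n,u,v,c);return o+d*(z-o[2])/d[2]
def proj(n,P,c=None):
    m,R,t=c or cam(n);p=R@np.array(P,float)+t
    if n=="wrist":
        r=np.hypot(p[0],p[1]);a=np.arctan2(r,p[2])/max(r,1e-9);x,y=p[0]*a,p[1]*a
    else: x,y=p[0]/p[2],p[1]/p[2]
    return np.array([m["cx"]+m["fx"]*x,m["cy"]+m["fy"]*y])
def tri(n1,p1,n2,p2):
    o1,d1=ray(n1,*p1);o2,d2=ray(n2,*p2)
    s=np.linalg.lstsq(np.c_[d1,-d2],o2-o1,rcond=None)[0]
    a=o1+d1*s[0];b=o2+d2*s[1];return (a+b)/2,np.linalg.norm(a-b)
E
python3 - <<'E'
from h import *
for n in("scene","top"):
    i=eyes.read_camera(n);cv2.imwrite(f"pics/{n}0.png",i)
    m,R,t=cam(n);print(n,m["fx"],-R.T@t,R[2])
    cv2.imwrite(f"pics/{n}0b.png",cv2.resize(i,(800,600),interpolation=cv2.INTER_CUBIC))
print(monitor.read_state())
E
```

```text
pics
scene 408.8855985996046 [-0.3527792  -0.68144494  0.67176532] [ 0.71282511  0.52480255 -0.46525546]
top 415.5048746756565 [ 0.46390158 -0.00294274  1.37465196] [ 0.08399655 -0.00919716 -0.9964236 ]
{'t': 0.1, 'q': array([ 1.18158724e+00,  1.31055903e-01,  1.48919500e+00, -2.29147054e-05,
        1.52301215e+00, -8.54064161e-02]), 'dq': array([-0.00249301, -0.00084721, -0.00014669, -0.0004737 , -0.00064419,
        0.00031325]), 'joint_torque': array([ 4.07493808e-04, -5.61342645e+01, -4.93091977e+01,  7.69833452e-02,
        2.91007891e-02, -1.16054953e-04]), 'tool_pos': array([0.17928001, 0.57203598, 0.2176966 ]), 'orientation': array([-4.75321097e-01, -3.10505077e+00,  2.55846660e-03]), 'force': array([ 0.0553376 , -0.43016919, -1.09337037]), 'wrist_torque': array([-0.0055543 , -0.00861299, -0.08601595]), 'gripper_force': 0.0, 'opening': 0.09284388814546148}
```

View pics/top0b.png

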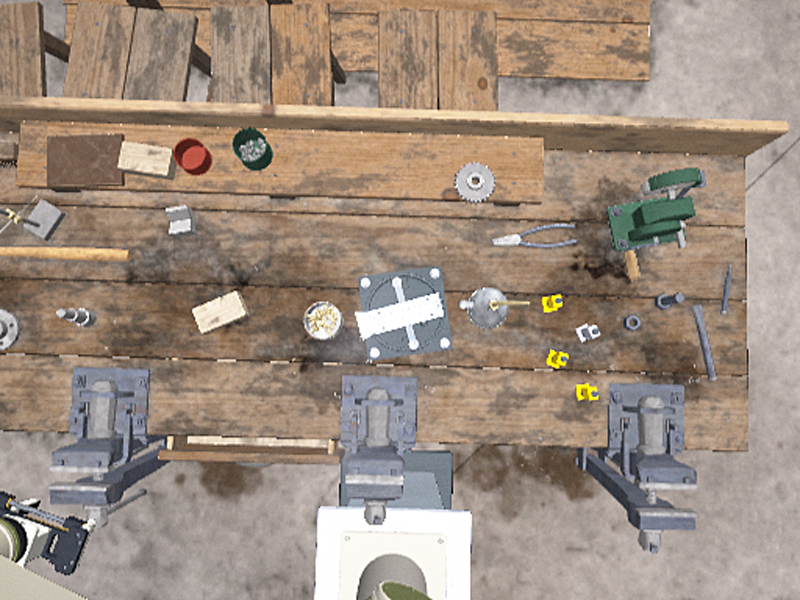

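View pics/scene0b.png

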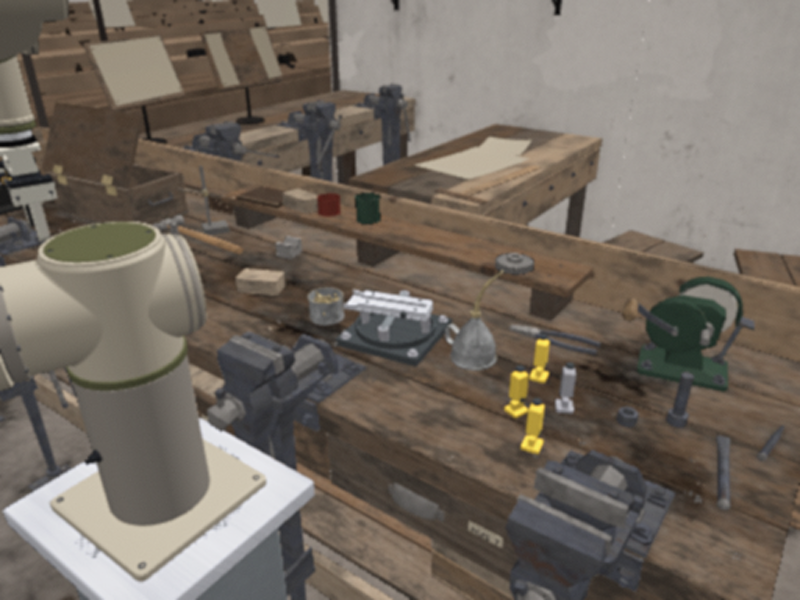

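```bash
python3 - <<'E'
from h import *
i=cv2.imread("pics/top0.png");s=cv2.imread("pics/scene0.png")
a=cv2.resize(i[160:240,215:295],(480,480),interpolation=cv2.INTER_CUBIC)
b=cv2.resize(s[175:235,210:300],(0,0),fx=5.3,fy=5.3,interpolation=cv2.INTER_CUBIC)
b=cv2.copyMakeBorder(b,0,max(0,480-b.shape[0]),0,0,0)[:480,:320] if 0 else cv2.resize(s[180:232,210:300],(320,185),interpolation=cv2.INTER_CUBIC)
c=cv2.resize(i[185:260,335:395],(0,0),fx=3.9,fy=3.9)[:295,:320]
d=np.zeros((480,320,3),np.uint8);d[:185]=b;d[185:185+c.shape[0],:c.shape[1]]=c
cv2.imwrite("pics/c1.png",np.hstack([a,d]))
for u,v in((401,315),(587,333)):
    print(onz("top",u*.64,v*.64,.03))
E
```

```text
[ 0.55487804 -0.00355681  0.03      ]
[ 0.52893611 -0.39093186  0.03      ]
```

View pics/c1.png

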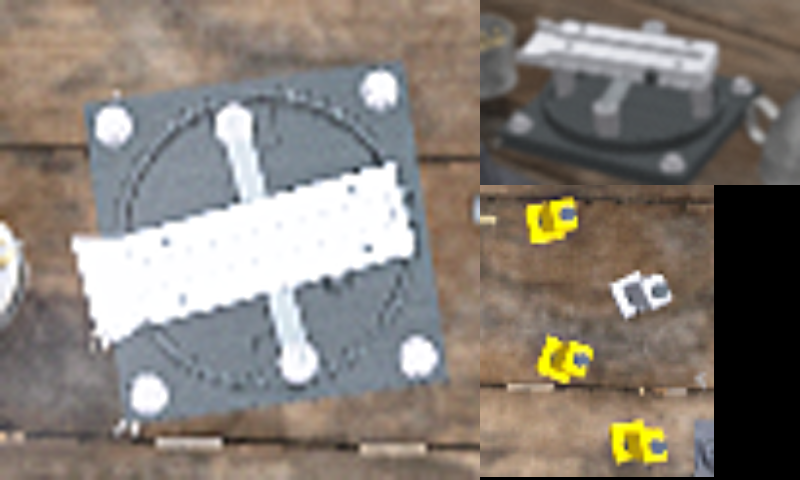

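Emit:
arm_command --deltas '[[[2,-2.5,2,0,0,0],[2,-2.5,2,0,0,0],[2,-2.5,2,0,0,0],[2,-2.5,2,0,0,0],[2,-2.5,1,0,0,0],[2,-3,1,0,0,0],[2,-3,1,0,0,0],[2,-3,1,0,0,0],[2,-3,1,0,0,0],[2,-3,1,0,0,0],[2,-3,1,0,0,0],[2,-3,0,0,0,0]]]'

```text
t: 1.1
tool_pos: [0.4205, 0.2361, 0.3707]
orientation: [0.475, 3.103, 0.002]
force: [0.7, 0.0, 0.6]
opening: 0.0932
gripper_force: 0.0
```

```bash
python3 - <<'E'
from h import *
s=monitor.read_state();print(s["t"],s["tool_pos"],s["orientation"],s["q"])
R=cv2.Rodrigues(s["orientation"])[0];print("tool y",R[:,1],"z",R[:,2])
c=cam("wrist");i=eyes.read_camera("wrist");cv2.imwrite("pics/w1.png",i)
print(-c[1].T@c[2],c[1][2],c[0]["fx"],proj("wrist",(.555,-.004,.03),c))
P=proj("wrist",(.555,-.004,.03),c)
cv2.imwrite("pics/w1b.png",cv2.resize(i,(800,600)))
E
```

```text
1.1 [0.42050846 0.23609152 0.37072978] [4.74876378e-01 3.10305614e+00 2.33001366e-03] [ 4.05227991e-01 -2.02213373e-01  1.53881059e+00 -1.43412178e-05
  1.80216533e+00 -8.61857863e-01]
tool y [0.29906368 0.9542314  0.00183189] z [ 0.00260641  0.00110288 -0.999996  ]
[0.35198082 0.25617751 0.53669951] [ 0.24338586 -0.07554906 -0.96698276] 297.3186396354542 [163.35084058 258.24388188]
```

View pics/w1b.png

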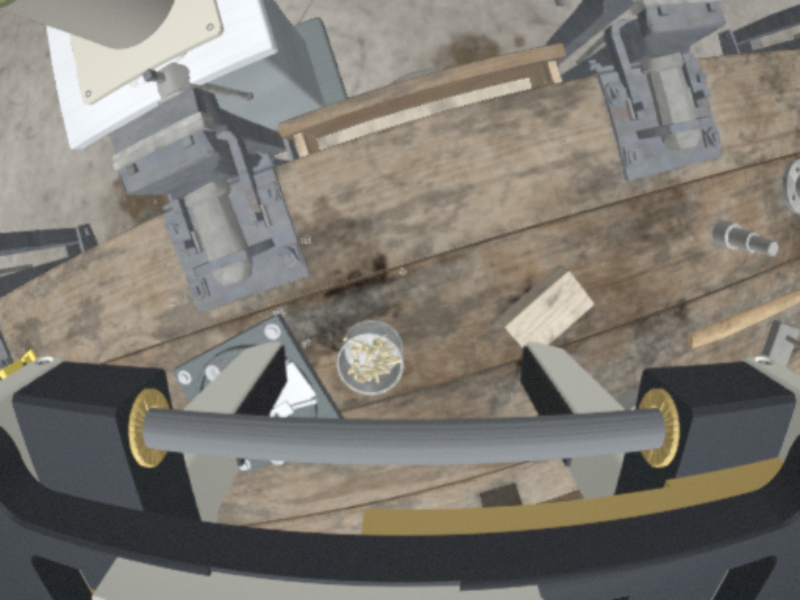

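Emit:
arm_command --deltas '[[[2.8,-2.4,0,0,0,0],[2.8,-2.4,0,0,0,0],[2.8,-2.4,0,0,0,0],[2.8,-2.4,0,0,0,0],[2.8,-2.4,-0.5,0,0,0],[2.8,-2.4,-0.5,0,0,0],[2.8,-2.4,-1,0,0,0],[2.8,-2.4,-1,0,0,0],[2.8,-2.4,-1,0,0,0],[2.8,-2.4,-1,0,0,0]]]'

```text
t: 1.98
tool_pos: [0.7004, -0.0036, 0.3172]
orientation: [-0.475, -3.104, -0.0]
force: [0.5, -0.1, 0.4]
opening: 0.0931
gripper_force: 0.0
```

```bash
python3 - <<'E'
from h import *
s=monitor.read_state();print(s["t"],s["tool_pos"],s["orientation"],s["q"])
c=cam("wrist");i=eyes.read_camera("wrist");cv2.imwrite("pics/w2.png",i);np.save("w2.npy",np.r_[c[1].ravel(),c[2]])
P=proj("wrist",(.555,-.004,.03),c);print(P)
u,v=P.astype(int);x0=max(0,min(512-200,u-100));y0=max(0,min(384-150,v-75));print(x0,y0)
k=i[y0:y0+150,x0:x0+200].astype(float);k=np.clip(255*(k/255)**.6,0,255).astype(np.uint8)
cv2.imwrite("pics/w2b.png",cv2.resize(k,(800,600),interpolation=cv2.INTER_CUBIC))
E
```

```text
1.9833 [ 0.70039721 -0.0035546   0.31721232] [-4.75331162e-01 -3.10429054e+00 -1.92853042e-05] [-7.82919874e-02  3.98801954e-01  9.95660398e-01  9.62782289e-05
  1.74824780e+00 -1.34519022e+00]
[229.81836901  71.44439997]
129 0
```

View pics/w2b.png

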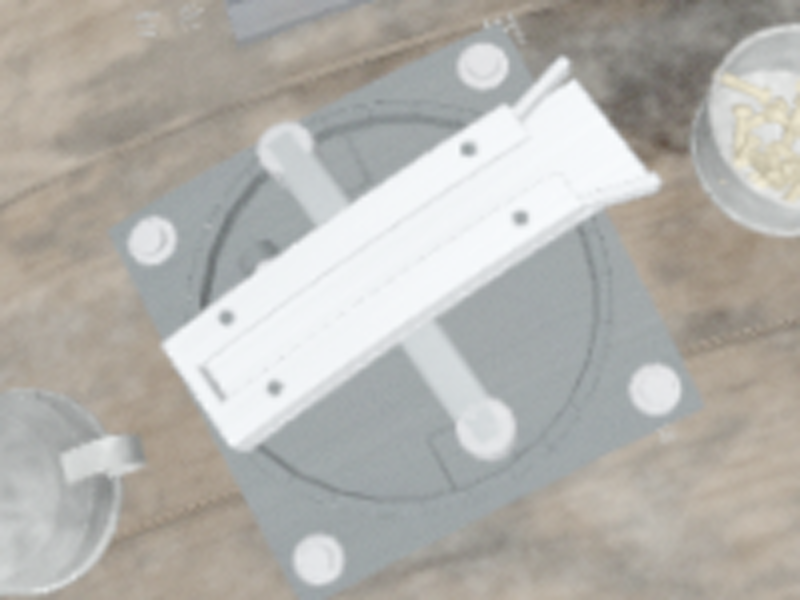

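```bash
cat > m.py <<'E'
from h import *
a=np.load("w2.npy");m=eyes.camera_model("wrist");c=(m,a[:9].reshape(3,3),a[9:])
f=lambda u,v,z:onz("wrist",129+u/4,v/4,z,c)[:2]
ang=lambda d:np.degrees(np.arctan2(d[1],d[0]))
b=np.array([f(*p,.024) for p in((484,64),(153,240),(320,558),(656,388))])
print("bolts",b.round(4).tolist(),"centre",b.mean(0),"sides",[np.linalg.norm(b[i]-b[i-1]).round(4) for i in range(4)])
print("edge angs",[ang(b[i]-b[i-1]).round(1) for i in range(4)])
r=np.array([f(*p,.082) for p in((165,345),(240,448),(598,210),(507,107))])
print("rail corners",r.round(4).tolist(),"w",np.linalg.norm(r[0]-r[1]),"ang",ang(r[3]-r[0]),ang(r[2]-r[1]))
for z in(.055,.062): 
  n=f(285,150,z);q=f(486,425,z);print("legs",z,n,q,np.linalg.norm(n-q),ang(q-n),"mid",(n+q)/2)
for p in((432,440),(455,488),(340,135),(365,180)):print("pocket corner?",f(*p,.016))
print("tin rim",f(790,130,.057),"flare",f(658,182,.072),f(565,62,.072))
# stop in scene/top masks
E
python3 m.py
python3 - <<'E'
from h import *
i=cv2.imread("pics/top0.png");s=cv2.imread("pics/scene0.png")
for n,im,(x0,y0,x1,y1) in(("top",i,(362,202,390,225)),("scene",s,(352,230,374,266))):
    h=cv2.cvtColor(im,cv2.COLOR_BGR2HSV)[y0:y1,x0:x1]
    k=((h[...,1]<60)&(h[...,2]>110)).astype(np.uint8)
    _,l,st,ce=cv2.connectedComponentsWithStats(k);j=1+st[1:,4].argmax()
    print(n,st[j]+[x0,y0,0,0,0],ce[j]+[x0,y0]);print("\n".join("".join(".#"[v] for v in r) for r in k))
E
```

```text
bolts [[0.4767, 0.0522], [0.501, -0.092], [0.6447, -0.0677], [0.621, 0.0758]] centre [ 0.56084561 -0.00793753] sides [np.float64(0.1462), np.float64(0.1462), np.float64(0.1457), np.float64(0.1455)]
edge angs [np.float64(-170.7), np.float64(-80.4), np.float64(9.6), np.float64(99.4)]
rail corners [[0.5549, -0.0853], [0.5983, -0.0714], [0.5584, 0.0681], [0.5141, 0.0503]] w 0.04552497450851369 ang 106.7712491341459 105.97030424095784
legs 0.055 [ 0.49527447 -0.02816597] [0.61684527 0.00984808] 0.12737554130073456 17.363972901631243 mid [ 0.55605987 -0.00915895]
legs 0.062 [ 0.49751655 -0.02743305] [0.61710094 0.00995987] 0.1252942828972468 17.363972901631236 mid [ 0.55730875 -0.00873659]
pocket corner? [ 0.61455918 -0.01254982]
pocket corner? [ 0.63533357 -0.00978023]
pocket corner? [ 0.48455048 -0.00978405]
pocket corner? [ 0.50619328 -0.00598077]
tin rim [0.54204385 0.14851131] flare [0.55239455 0.09244102] [0.50058908 0.07540919]
top [368 207  22  18 244] [377.97131148 216.56557377]
.....................#....##
..........................#.
............................
................
[... 747 characters left out ...]
..........
........########......
........#########.....
........#########.....
.........########.....
.........#######......
.........#######......
.........######.......
.........######.......
.........######.......
........#######.......
........#######.......
........#######.......
........######........
........######........
........######........
........######........
........######........
........#####.........
.......######.........
....#########.........
...###########........
...############.......
...############.......
...############.......
....############......
....############......
....############......
.....##########.......
......................
......................
```

Emit:
arm_command --deltas '[[[-0.4,0,0,0,0,-7],[-0.4,0,0,0,0,-7],[-0.4,0,0,0,0,-7],[-0.4,0,0,0,0,-7],[-0.4,0.1,0,0,0,-7],[-0.4,0.1,0,0,0,-7],[-0.4,0.1,0,0,0,-7],[-0.4,0.1,-1,0,0,-7],[-0.4,0.1,-1,0,0,-7],[-0.4,0.1,-1,0,0,-7],[-0.4,0.1,-1,0,0,-7],[-0.4,0.1,-1,0,0,-7]]]' --gripper 0.075

```text
t: 3.03
tool_pos: [0.6509, 0.006, 0.2673]
orientation: [-2.436, -1.982, 0.001]
force: [-0.8, -1.1, -0.1]
opening: 0.0504
gripper_force: 0.0
```

Emit:
arm_command --deltas '[[[-0.4,0.1,-1,0,0,-7],[-0.4,0.1,-1,0,0,-7],[-0.4,0.1,-1,0,0,-7],[-0.4,0.1,-1,0,0,-7],[-0.4,0.1,-1.5,0,0,-7],[-0.4,0.1,-1.5,0,0,-7],[-0.4,0,-1.5,0,0,-7],[-0.4,0,-1.5,0,0,-7],[-0.4,0,-1.5,0,0,-6],[-0.4,0,-1.5,0,0,0],[-0.2,0,-1,0,0,0],[0,0,0,0,0,0]]]'

```text
t: 4.03
tool_pos: [0.607, 0.0119, 0.1252]
orientation: [-3.107, -0.455, 0.008]
force: [-1.5, -0.6, -0.4]
opening: 0.0502
gripper_force: 0.0
```

```bash
cat > st.py <<'E'
from h import *
s=monitor.read_state();R=cv2.Rodrigues(s["orientation"])[0]
print(s["t"],s["tool_pos"].round(4),"yaw",np.degrees(np.arctan2(R[1,1],R[0,1])).round(1),"z",R[:,2].round(3),"q",s["q"].round(2),"F",s["force"].round(1),s["wrist_torque"].round(2),s["opening"])
E
python3 st.py
```

```text
4.0333 [0.607  0.0119 0.1252] yaw -73.4 z [-0.005  0.    -1.   ] q [-0.06  0.22  1.57  0.    1.37  1.22] F [-1.5 -0.6 -0.4] [0.   0.16 0.02] 0.05017456672871523
```

Emit:
arm_command --deltas '[[[0.6,-0.1,-1,0,0,0],[0.7,0,-1,0,0,0],[0,0,-1,0,0,0],[0,0,-1,0,0,0],[0,0,-1,0,0,0],[0,0,-1,0,0,0],[0,0,-1,0,0,0],[0,0,-0.7,0,0,0],[0,0,-0.6,0,0,0],[0,0,-0.4,0,0,0],[0,0,0,0,0,0]]]'

```text
t: 4.95
tool_pos: [0.6218, 0.0106, 0.0405]
orientation: [-3.108, -0.453, 0.002]
force: [0.2, 0.2, -0.4]
opening: 0.0502
gripper_force: 0.0
```

```bash
python3 st.py; python3 - <<'E'
from h import *
i=eyes.read_camera("scene")[160:250,190:320];t=eyes.read_camera("top")[150:240,210:300]
cv2.imwrite("pics/c3.png",np.hstack([cv2.resize(i,(460,318),interpolation=2),cv2.resize(t,(318,318),interpolation=2)]))
E
```

```text
4.95 [0.6218 0.0106 0.0405] yaw -73.4 z [-0.002  0.    -1.   ] q [-0.07  0.34  1.59  0.    1.22  1.22] F [ 0.2  0.2 -0.4] [ 0.03  0.14 -0.02] 0.05022434003601964
```

View pics/c3.png

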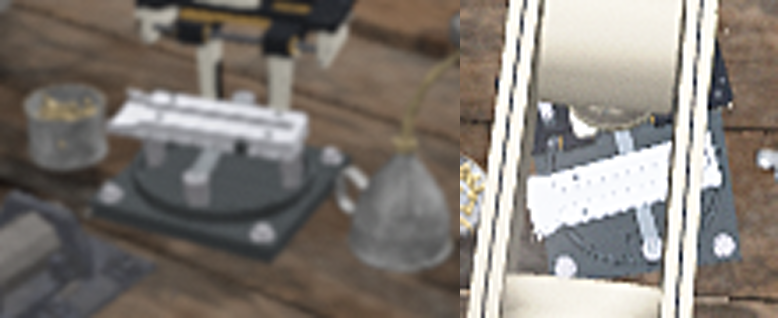

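```bash
python3 - <<'E'
import numpy as np
C=np.array([.561,-.008]);a=np.radians(17+4*np.arange(0,24))
P=C+.0635*np.c_[np.cos(a),np.sin(a)]
P[0]=[.6218,.0106];print((np.diff(P,axis=0)*100).round(2).tolist())
E
```

```text
[[-0.15, 0.42], [-0.17, 0.41], [-0.2, 0.39], [-0.23, 0.38], [-0.25, 0.36], [-0.28, 0.34], [-0.3, 0.32], [-0.32, 0.3], [-0.34, 0.28], [-0.36, 0.25], [-0.38, 0.23], [-0.39, 0.2], [-0.41, 0.17], [-0.42, 0.14], [-0.43, 0.11], [-0.44, 0.08], [-0.44, 0.05], [-0.44, 0.02], [-0.44, -0.01], [-0.44, -0.04], [-0.44, -0.07], [-0.43, -0.1], [-0.42, -0.13]]
```

Emit:
arm_command --deltas '[[[0,0,0,0,0,0],[0,0,0,0,0,0],[0,0,0,0,0,0],[-0.15,0.42,0,0,0,4],[-0.17,0.41,0,0,0,4],[-0.2,0.39,0,0,0,4],[-0.23,0.38,0,0,0,4],[-0.25,0.36,0,0,0,4],[-0.28,0.34,0,0,0,4],[-0.3,0.32,0,0,0,4],[-0.32,0.3,0,0,0,4],[0,0,0,0,0,0]]]' --gripper -0.4 --squeeze 3

```text
t: 6.05
tool_pos: [0.6035, 0.0401, 0.0421]
orientation: [2.861, 1.298, 0.001]
force: [-0.0, -0.7, 0.9]
opening: 0.0277
gripper_force: 0.0
```

```bash
python3 st.py; python3 - <<'E'
from h import *
c=cam("wrist");i=eyes.read_camera("wrist");t=eyes.read_camera("scene")[160:250,190:320]
cv2.imwrite("pics/c4.png",np.hstack([cv2.resize(t,(380,285),interpolation=2),cv2.resize(i,(380,285),interpolation=2)]))
E
```

```text
6.05 [0.6035 0.0401 0.0421] yaw -41.2 z [ 0.001  0.    -1.   ] q [-0.02  0.29  1.64  0.    1.21  0.7 ] F [-0.  -0.7  0.9] [-0.04  0.13  0.01] 0.027691012638660556
```

View pics/c4.png

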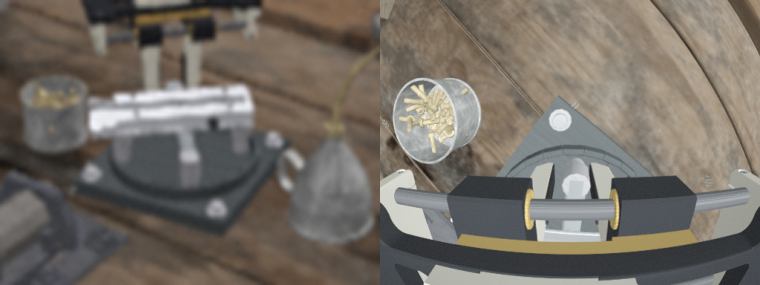

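Emit:
arm_command --deltas '[[[-0.34,0.28,-0.1,0,0,4],[-0.36,0.25,-0.1,0,0,4],[-0.38,0.23,-0.1,0,0,4],[-0.39,0.2,0,0,0,4],[-0.41,0.17,0,0,0,4],[-0.42,0.14,0,0,0,4],[-0.43,0.11,0,0,0,4],[-0.44,0.08,0,0,0,4],[-0.44,0.05,0,0,0,4],[-0.44,0.02,0,0,0,4],[-0.44,-0.01,0,0,0,4],[0,0,0,0,0,0]]]'

```text
t: 7.15
tool_pos: [0.5587, 0.0549, 0.039]
orientation: [2.169, 2.272, 0.001]
force: [-0.9, 0.6, -0.4]
opening: 0.0286
gripper_force: 0.0
```

```bash
python3 st.py
```

```text
7.15 [0.5587 0.0549 0.039 ] yaw 2.7 z [ 0.001  0.    -1.   ] q [ 0.01  0.19  1.77  0.    1.19 -0.04] F [-0.9  0.6 -0.4] [-0.1   0.12  0.05] 0.028585602862048778
```

Emit:
arm_command --deltas '[[[-0.22,-0.01,0,0,0,2],[-0.22,-0.02,0,0,0,2],[-0.22,-0.02,0,0,0,2],[-0.22,-0.03,0,0,0,1],[-0.22,-0.04,0,0,0,0],[0,0,0,0,0,0],[0,0,0,0,0,0]]]'

```text
t: 7.73
tool_pos: [0.5474, 0.0536, 0.0386]
orientation: [-2.03, -2.397, 0.0]
force: [-0.2, 0.8, 0.8]
opening: 0.0278
gripper_force: 0.0
```

```bash
python3 st.py; python3 - <<'E'
from h import *
t=eyes.read_camera("scene")[160:250,190:320]
i=eyes.read_camera("top")[150:240,210:300]
cv2.imwrite("pics/c5.png",np.hstack([cv2.resize(t,(460,318),interpolation=2),cv2.resize(i,(318,318),interpolation=2)]))
E
```

```text
7.7333 [0.5474 0.0536 0.0386] yaw 9.5 z [-0. -0. -1.] q [ 0.    0.16  1.8  -0.    1.18 -0.16] F [-0.2  0.8  0.8] [-0.05  0.08 -0.02] 0.02780464308371495
```

View pics/c5.png

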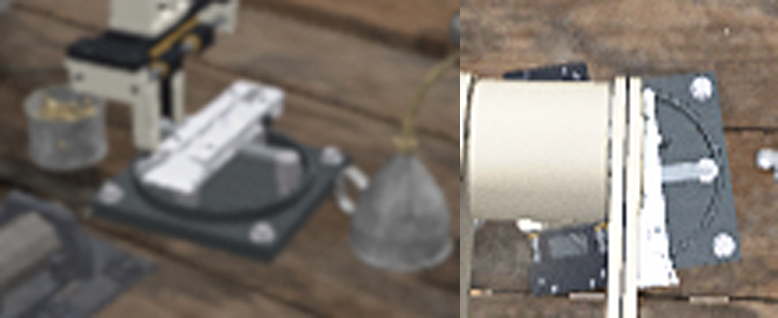

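Emit:
arm_command --deltas '[[[-0.2,-0.03,0,0,0,1],[-0.2,-0.04,0,0,0,1],[0,0,0,0,0,0]]]'

```text
t: 8.08
tool_pos: [0.5434, 0.0531, 0.0387]
orientation: [1.984, 2.436, 0.0]
force: [0.2, 0.5, -0.0]
opening: 0.0277
gripper_force: 0.6
```

```bash
python3 st.py; python3 - <<'E'
from h import *
i=eyes.read_camera("top");cv2.imwrite("pics/t6.png",i);print(onz("top",280,198.2,.055))
for z in(.057,.062):
  for th in(0,):
    print(proj("top",(.561+.065*np.sin(np.radians(9.5)),-.008-.065*np.cos(np.radians(9.5)),z)))
h=cv2.cvtColor(i,cv2.COLOR_BGR2HSV)[160:235,250:290]
k=((h[...,1]<40)&(h[...,2]>180)).astype(np.uint8);print("\n".join("".join(".#"[v] for v in r) for r in k))
E
```

```text
8.0833 [0.5434 0.0531 0.0387] yaw 11.7 z [ 0.  0. -1.] q [ 0.    0.15  1.81  0.    1.18 -0.2 ] F [ 0.2  0.5 -0. ] [ 0.03 -0.14  0.05] 0.027707055276656584
[ 0.56626018 -0.07763431  0.055     ]
[278.34550559 196.38860173]
[278.43147364 196.26251917]
........................................
........................................
........................................
........................................
........................................
........................................
........................................
........................................
........................................
........................................
........................................
........................................
..........................####..........
..........................#####.........
....###.####.............######.........
##..###.#####............######.........
###.###.#####.............#####.........
#######.#####.............###...........
##.####.######..........................
##.####.######..........................
##.####.######.................
[... 1523 characters left out ...]
...
#.####.#############............######..
#.####.#############............######..
...###.#############............######..
..####.#############............#####...
..####.##############............#.#....
..####.##############...................
..####.###############..................
..####.###############..................
..####.###############..................
..####.################.................
..####.##############.#.................
..####.##############.#.................
..####.############.....................
..####.#####............................
..####.###..............................
..####.###..............................
..####.###..............................
```

Emit:
arm_command --deltas '[[[-0.2,-0.04,0,0,0,0],[-0.2,-0.04,0,0,0,0],[0,0,0,0,0,0]]]'

```text
t: 8.38
tool_pos: [0.5393, 0.0522, 0.0387]
orientation: [-1.986, -2.434, -0.0]
force: [1.6, 1.3, 0.2]
opening: 0.0277
gripper_force: 0.7
```

```bash
python3 st.py; python3 - <<'E'
from h import *
i=eyes.read_camera("top")
for im in(cv2.imread("pics/t6.png"),i):
  h=cv2.cvtColor(im,cv2.COLOR_BGR2HSV)[160:235,250:290]
  k=((h[...,1]<40)&(h[...,2]>180)).astype(np.uint8)
  e=[(r,max(np.where(k[r,:24])[0])) for r in list(range(18,33))+list(range(44,62))]
  e=np.array(e);print(np.degrees(np.arctan(np.polyfit(e[:,0],e[:,1],1)[0])))
  l=k[30:45,26:];y,x=np.where(l);print(x.max()+276,y.mean()+190)
  g=cv2.cvtColor(im,cv2.COLOR_BGR2GRAY)
E
```

```text
8.3833 [0.5393 0.0522 0.0387] yaw 11.6 z [-0.  0. -1.] q [ 0.    0.14  1.82  0.    1.18 -0.2 ] F [1.6 1.3 0.2] [ 0.14 -0.24  0.02] 0.027744737405547792
8.693513239962506
282 196.42857142857142
12.54538685356328
282 195.25
```

Emit:
arm_command --deltas '[[[-0.1,-0.02,0,0,0,0],[-0.1,-0.02,0,0,0,0],[0,0,0,0,0,0]]]'

```text
t: 8.68
tool_pos: [0.5383, 0.0522, 0.039]
orientation: [1.985, 2.434, 0.003]
force: [5.2, 4.0, -1.8]
opening: 0.029
gripper_force: 3.0
```

```bash
python3 st.py
```

```text
8.6833 [0.5383 0.0522 0.039 ] yaw 11.6 z [ 0.002  0.001 -1.   ] q [ 0.    0.13  1.83  0.    1.18 -0.2 ] F [ 5.2  4.  -1.8] [ 0.52 -0.86  0.05] 0.029010088090915466
```

Emit:
arm_command --deltas '[[[0.25,0.04,0,0,0,-1],[0.25,0.04,0,0,0,-1],[0.25,0.04,0,0,0,0],[0.2,0.03,0,0,0,0],[0.15,0.02,0,0,0,0],[0,0,0,0,0,0]]]'

```text
t: 9.18
tool_pos: [0.5486, 0.0535, 0.0384]
orientation: [-2.028, -2.399, 0.001]
force: [-1.2, 1.0, -0.3]
opening: 0.0277
gripper_force: 0.0
```

```bash
python3 st.py
```

```text
9.1833 [0.5486 0.0535 0.0384] yaw 9.6 z [-0. -0. -1.] q [ 0.    0.16  1.8  -0.    1.18 -0.16] F [-1.2  1.  -0.3] [-0.14  0.09  0.03] 0.027715854733917484
```

Emit:
arm_command --deltas '[[[-0.15,0,0,0,0,0],[-0.2,0,0,0,0,0],[0,0,0,0,0,0],[0,0,1,0,0,0],[0,0,2,0,0,0],[0,0,3,0,0,0],[0,0,4,0,0,0],[0,0,4,0,0,0],[-1,0,4,0,0,0],[-2,0,4,0,0,0],[-2,0,4,0,0,0],[0,0,0,0,0,0]]]' --gripper 0

```text
t: 10.18
tool_pos: [0.4989, 0.0537, 0.3039]
orientation: [2.021, 2.392, 0.014]
force: [0.4, -0.2, 1.1]
opening: 0.0466
gripper_force: 0.0
```

```bash
python3 st.py;python3 - <<'E'
from h import *
c=cam("wrist");i=eyes.read_camera("wrist");cv2.imwrite("pics/w7.png",i);np.save("w7.npy",np.r_[c[1].ravel(),c[2]])
t=eyes.read_camera("top");cv2.imwrite("pics/t7.png",t)
s=eyes.read_camera("scene");cv2.imwrite("pics/s7.png",s)
print(proj("wrist",(.561,-.008,.05),c),proj("wrist",(.53,-.39,.05),c))
b=lambda im,w,h:cv2.resize(im,(w,h),interpolation=2)
cv2.imwrite("pics/c7.png",np.hstack([b(s[165:240,200:300],400,300),b(t[155:230,210:310],400,300)]))
cv2.imwrite("pics/c7.png",np.vstack([cv2.imread("pics/c7.png"),np.hstack([b(i,400,300),b(t[190:235,350:410],400,300)])]))
E
```

```text
10.1833 [0.4989 0.0537 0.3039] yaw 9.6 z [ 0.013  0.    -1.   ] q [ 0.   -0.17  1.63  0.    1.67 -0.16] F [ 0.4 -0.2  1.1] [-0.07  0.03 -0.05] 0.04655103711658591
[291.12095451 209.99502334] [236.77296877 376.69620305]
```

View pics/c7.png

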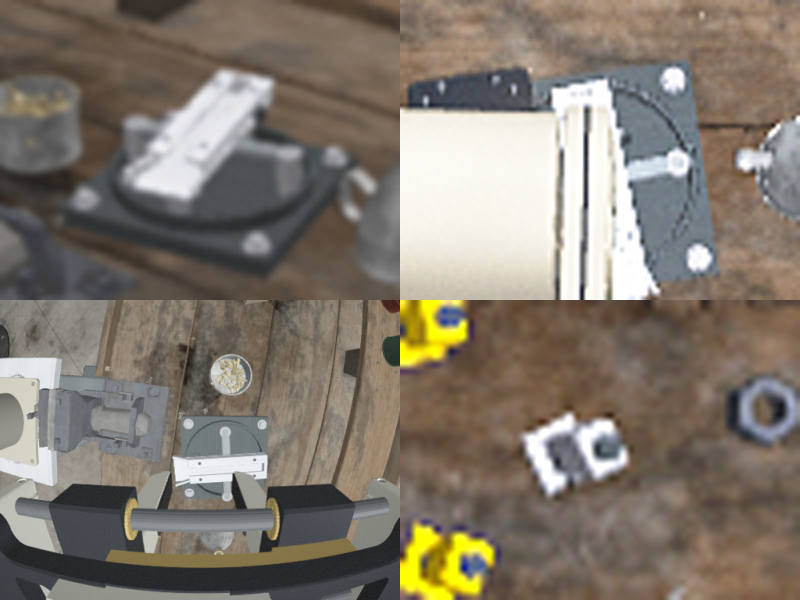

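Emit:
arm_command --deltas '[[[0.2,-4,0,0,0,0],[0.2,-4,0,0,0,0],[0.2,-4,0,0,0,0],[0.2,-4,0,0,0,0],[0.2,-4,0,0,0,0],[0.2,-4,0,0,0,0],[0.2,-4,0,0,0,0],[0.2,-4,0,0,0,0],[0.2,-4,-0.5,0,0,0],[0.2,-4,-0.5,0,0,0],[0.2,-4,-1,0,0,0],[0.2,-4,-1,0,0,0]]]'

```text
t: 11.33
tool_pos: [0.5211, -0.4282, 0.2605]
orientation: [-2.026, -2.397, -0.0]
force: [0.9, 0.4, -0.4]
opening: 0.0467
gripper_force: 0.0
```

Emit:
arm_command --deltas '[[[0.2,-3,-1,0,0,0],[0.2,-2,-1,0,0,0],[0,0,0,0,0,0]]]'

```text
t: 11.58
tool_pos: [0.523, -0.4791, 0.2358]
orientation: [-2.027, -2.389, 0.0]
force: [-1.0, 1.0, -1.4]
opening: 0.0465
gripper_force: 0.0
```

```bash
python3 st.py;python3 - <<'E'
from h import *
c=cam("wrist");i=eyes.read_camera("wrist");cv2.imwrite("pics/w8.png",i);np.save("w8.npy",np.r_[c[1].ravel(),c[2]])
t=eyes.read_camera("top");cv2.imwrite("pics/t8.png",t);s=eyes.read_camera("scene");cv2.imwrite("pics/s8.png",s)
P=proj("wrist",(.53,-.39,.05),c);print(P,-c[1].T@c[2])
u,v=P.astype(int);x0=max(0,u-50);y0=max(0,v-45);print(x0,y0)
b=lambda im,w,h:cv2.resize(im,(w,h),interpolation=2)
w7=cv2.imread("pics/w7.png")
cv2.imwrite("pics/c8.png",np.vstack([np.hstack([b(s[170:245,205:305],400,300),b(t[155:230,210:310],400,300)]),np.hstack([b(w7[140:260,215:375],400,300),b(i[y0:y0+90,x0:x0+120],400,300)])]))
E
```

```text
11.5833 [ 0.523  -0.4791  0.2358] yaw 9.4 z [-0.007  0.006 -1.   ] q [-0.81  0.43  1.1  -0.    1.62 -0.98] F [-1.   1.  -1.4] [-0.07  0.01 -0.02] 0.04648221819113973
[278.79424258 101.12093744] [ 0.51147392 -0.41162282  0.40236719]
228 56
```

View pics/c8.png

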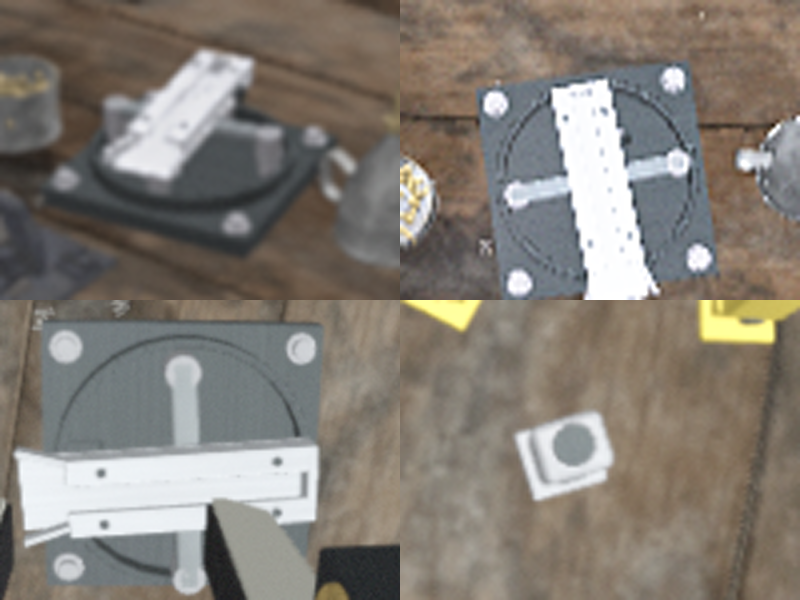

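```bash
cat > m2.py <<'E'
from h import *
m=eyes.camera_model("wrist")
def lc(n):
    a=np.load(n);return (m,a[:9].reshape(3,3),a[9:])
c7,c8=lc("w7.npy"),lc("w8.npy")
ang=lambda d:np.degrees(np.arctan2(d[1],d[0]))
f=lambda u,v,z:onz("wrist",215+u*.4,140+(v-300)*.4,z,c7)[:2]
b=np.array([f(*p,.024) for p in((65,347),(301,348),(69,567))])
ctr=(b[1]+b[2])/2
print("base bolts",b.round(4).tolist(),"ctr",ctr,"ang",ang(b[0]-b[1]),ang(b[0]-b[2]))
for z in (.077,.082):
  r=np.array([f(*p,z) for p in((70,458),(318,439),(72,537),(318,518))]);print("rail",r.round(4).tolist(),ang(r[0]-r[1]),"w",np.linalg.norm(r[0]-r[2]),"end mid",(r[1]+r[3])/2)
def tri2(L):
    A=np.zeros((3,3));B=np.zeros(3)
    for n,u,v,c in L:
        o,d=ray(n,u,v,c);d/=np.linalg.norm(d);M=np.eye(3)-np.outer(d,d);A+=M;B+=M@o
    return np.linalg.solve(A,B)
T,S=cam("top"),cam("scene")
L=[("wrist",288.2,169.2,c7),("top",239.25,203.5,T),("scene",235,195.75,S)]
Q=[("wrist",290.2,251.2,c7),("top",279.5,195.75,T),("scene",272,203.25,S)]
for K in(L,Q):print(tri2(K[:2]),tri2(K[::2]),tri2(K))
# stop
g=lambda u,v,z:onz("wrist",228+(u-400)*.3,56+(v-300)*.3,z,c8)[:2]
F=np.array([g(*p,.007) for p in((516,432),(534,500),(610,475))]);print("foot",F.round(4).tolist(),"edges",np.linalg.norm(F[0]-F[1]),np.linalg.norm(F[1]-F[2]),ang(F[0]-F[1]),ang(F[2]-F[1]),"ctr",(F[0]+F[2])/2)
U=np.array([g(*p,.084) for p in((530,432),(600,413),(545,487),(612,460))]);print("upr",U.round(4).tolist(),np.linalg.norm(U[0]-U[1]),np.linalg.norm(U[0]-U[2]),U.mean(0),"cap",g(575,443,.089))
E
python3 m2.py
```

```text
base bolts [[0.4749, 0.0518], [0.6188, 0.0762], [0.4994, -0.0921]] ctr [ 0.55909987 -0.00798103] ang -170.3760068403518 99.65713846653902
rail [[0.4881, -0.0006], [0.6245, 0.0327], [0.4964, -0.0474], [0.6367, -0.0141]] -166.2562528551436 w 0.04752917614433599 end mid [0.63056537 0.0093002 ]
rail [[0.4881, 0.0009], [0.6227, 0.0339], [0.4962, -0.0453], [0.6347, -0.0124]] -166.2562528551436 w 0.04692429594079731 end mid [0.62869685 0.01073573]
[0.54562199 0.05173557 0.04681525] [0.54539127 0.05165666 0.05509544] [0.54542395 0.051619   0.0550824 ]
[ 0.57426427 -0.07632081  0.0482647 ] [ 0.57302616 -0.07368192  0.05554156] [ 0.57337663 -0.0744767   0.05536965]
foot [[0.5104, -0.3837], [0.5218, -0.4093], [0.5498, -0.3942]] edges 0.028064854219820332 0.03179642120764281 114.03806984573484 28.353750488850615 ctr [ 0.53006883 -0.38892574]
upr [[0.5149, -0.3884], [0.5358, -0.3784], [0.5225, -0.405], [0.5421, -0.3927]] 0.023141482340487223 0.018314555185304192 [ 0.52886458 -0.39112583] cap [ 0.52931377 -0.38976125]
```

Emit:
arm_command --deltas '[[[0.1,0.9,-0.5,0,0,-7],[0.1,0.9,-0.5,0,0,-7],[0.1,0.9,-1,0,0,-7],[0.1,0.9,-1,0,0,-7],[0.1,0.9,-1,0,0,-7],[0.1,0.9,-1,0,0,-7],[0.1,0.9,-1,0,0,-7],[0,0.9,-1,0,0,-7],[0,0.9,-1,0,0,-7],[0,0.8,-1,0,0,-7],[0,0,-1,0,0,-3.4],[0,0,0,0,0,0]]]'

```text
t: 12.73
tool_pos: [0.5324, -0.3847, 0.1415]
orientation: [-3.058, -0.711, 0.002]
force: [0.1, 0.0, -0.8]
opening: 0.0461
gripper_force: 0.0
```

```bash
python3 st.py
```

```text
12.7333 [ 0.5324 -0.3847  0.1415] yaw -63.8 z [-0.002  0.002 -1.   ] q [-0.7   0.33  1.4   0.    1.41  0.41] F [ 0.1  0.  -0.8] [ 0.04  0.13 -0.02] 0.046094303628732
```

Emit:
arm_command --deltas '[[[-0.25,-0.45,0,0,0,0],[0,0,-1,0,0,0],[0,0,-1.5,0,0,0],[0,0,-1.5,0,0,0],[0,0,-1.5,0,0,0],[0,0,-1.5,0,0,0],[0,0,-1.5,0,0,0],[0,0,-1,0,0,0],[0,0,-0.7,0,0,0],[0,0,-0.3,0,0,0],[0,0,0,0,0,0],[0,0,0,0,0,0]]]'

```text
t: 13.73
tool_pos: [0.5307, -0.3923, 0.0387]
orientation: [3.059, 0.712, 0.001]
force: [-0.5, -0.6, 0.8]
opening: 0.0466
gripper_force: 0.0
```

```bash
python3 st.py
```

```text
13.7333 [ 0.5307 -0.3923  0.0387] yaw -63.8 z [ 0.001 -0.001 -1.   ] q [-0.71  0.43  1.47  0.    1.24  0.4 ] F [-0.5 -0.6  0.8] [-0.05  0.14  0.02] 0.04658965743348566
```

Emit:
arm_command --deltas '[[[0,0,0,0,0,0],[0,0,0,0,0,0],[0,0,0,0,0,0],[0,0,0,0,0,0],[0,0,0,0,0,0],[0,0,0,0,0,0],[0,0,0,0,0,0],[0,0,0,0,0,0]]]' --gripper -1 --squeeze 25

```text
t: 14.4
tool_pos: [0.5304, -0.392, 0.0385]
orientation: [3.06, 0.712, 0.0]
force: [-0.6, 0.8, 2.7]
opening: 0.02
gripper_force: 25.0
```

```bash
python3 st.py; python3 - <<'E'
from h import *
c=cam("wrist");i=eyes.read_camera("wrist");cv2.imwrite("pics/w9.png",i);np.save("w9.npy",np.r_[c[1].ravel(),c[2]])
E
```

```text
14.4 [ 0.5304 -0.392   0.0385] yaw -63.8 z [ 0. -0. -1.] q [-0.71  0.43  1.47  0.    1.24  0.4 ] F [-0.6  0.8  2.7] [ 0.19  0.22 -0.03] 0.0200124430083021
```

Emit:
arm_command --deltas '[[[0,0,1,0,0,0],[0,0,2.5,0,0,0],[0,0,3.5,0,0,0],[0,0,4,0,0,0],[0,0,4,0,0,0],[0,0,4,0,0,0],[0,0.5,3.5,0,0,0],[0,1,2.5,0,0,0],[0,2,1.5,0,0,0],[-0.6,3,0,0,0,-1],[-0.6,3.5,0,0,0,-2],[-0.6,3.7,0,0,0,-2]]]'

```text
t: 15.45
tool_pos: [0.5117, -0.2542, 0.3034]
orientation: [3.089, 0.573, 0.0]
force: [1.3, 0.6, -1.1]
opening: 0.0197
gripper_force: 25.0
```

Emit:
arm_command --deltas '[[[-0.6,3.7,0,0,0,-2],[-0.6,3.7,0,0,0,-2],[-0.6,3.7,0,0,0,-2],[-0.6,3.7,0,0,0,-2],[-0.6,3.4,0,0,0,0],[-0.6,2.4,-1,0,0,0],[-0.6,1.3,-2,0,0,0],[-0.3,0.6,-3,0,0,0],[0,0,-2.5,0,0,0],[0,0,-1.5,0,0,0],[0,0,0,0,0,0]]]'

```text
t: 16.37
tool_pos: [0.4645, -0.0293, 0.1991]
orientation: [-3.119, -0.362, 0.01]
force: [-0.4, 0.6, -2.8]
opening: 0.0197
gripper_force: 25.0
```

```bash
python3 st.py; python3 - <<'E'
from h import *
c=cam("wrist");i=eyes.read_camera("wrist");cv2.imwrite("pics/w10.png",i);np.save("w10.npy",np.r_[c[1].ravel(),c[2]])
# project predicted rail corners (seated, yaw 193.3)
C=np.array([.559,-.009]);th=np.radians(193.3);X=np.array([np.cos(th),np.sin(th)]);Y=np.array([-X[1],X[0]])
for sx,sy in((70,23),(70,-23),(-74,23),(-74,-23)):
    P=C+X*sx/1e3+Y*sy/1e3;print((sx,sy),proj("wrist",(*P,.077),c).round(1))
for sy in(65,-65):print("leg",sy,proj("wrist",(*(C+Y*sy/1e3),.057),c).round(1))
h=cv2.cvtColor(i,cv2.COLOR_BGR2HSV)
k=((h[...,1]<40)&(h[...,2]>190)).astype(np.uint8)
n,l,st,ce=cv2.connectedComponentsWithStats(k)
for j in range(1,n):
    if st[j,4]>80:print(st[j],ce[j].round(1))
E
```

```text
16.3667 [ 0.4645 -0.0293  0.1991] yaw -76.8 z [-0.007  0.001 -1.   ] q [-0.17 -0.22  1.87 -0.    1.51  1.17] F [-0.4  0.6 -2.8] [-0.02  0.21 -0.01] 0.019675748059938762
(70, 23) [283.5 156.6]
(70, -23) [236.5 156.7]
(-74, 23) [283.4  12.5]
(-74, -23) [235.8  12.5]
leg 65 [322.7  87.9]
leg -65 [196.8  88.1]
[ 189   14  100  170 8259] [258.1  98.2]
[194  19  16  15 147] [201.   25.8]
[320  28  15  14 150] [327.2  34.3]
[316  81  17  18 131] [324.7  89.3]
[109  93  16  16 120] [117. 102.]
[187 141  15  16 184] [193.8 148.3]
[311 149  15  16 169] [318.  156.4]
[239 194  39  25 580] [258.5 202.2]
[211 220  28  47 740] [226.  240.2]
[277 220  30  47 746] [290.3 240. ]
[  0 228  39  28 288] [ 14.9 240.2]
[489 233  23  15 130] [502.  239.1]
[241 238  37  29 751] [259.5 248.9]
[  71  358  275   26 2761] [188.  376.4]
```

```bash
cat > rail.py <<'E'
from h import *
import sys
def meas(img,cf,rows,C=(.559,-.009),yaw=193.3,z=.077):
    a=np.load(cf);c=(eyes.camera_model("wrist"),a[:9].reshape(3,3),a[9:])
    i=cv2.imread(img);h=cv2.cvtColor(i,cv2.COLOR_BGR2HSV);k=(h[...,1]<40)&(h[...,2]>190)
    th=np.radians(yaw);X=np.array([np.cos(th),np.sin(th)]);Y=np.array([-X[1],X[0]])
    L=[]
    for r in rows:
        w=np.where(k[r,225:295])[0]+225
        p,q=onz("wrist",w[0]-.5,r,z,c)[:2],onz("wrist",w[-1]+.5,r,z,c)[:2]
        m=(p+q)/2;L.append((*(m),np.linalg.norm(p-q),(m-C)@X,(m-C)@Y));print(r,w[0],w[-1],np.round(L[-1],4))
    L=np.array(L);f=np.polyfit(L[:,3],L[:,4],1);print("yaw corr deg",np.degrees(f[0]),"lateral at 0:",f[1],"at .088",np.polyval(f,.088))
meas(sys.argv[1],sys.argv[2],range(*map(int,sys.argv[3:6])))
E
python3 rail.py pics/w10.png w10.npy 16 156 10
python3 - <<'E'
from h import *
k=cv2.imread("pics/w10.png",0)
for r in range(150,205,4):print(r," ".join(f"{v:3d}" for v in k[r,222:300:2]))
E
```

```text
16 237 283 [ 6.274e-01  6.800e-03  4.540e-02 -7.020e-02  3.000e-04]
26 237 284 [ 0.6171  0.0039  0.0461 -0.0595  0.0008]
36 237 284 [ 0.6069  0.0015  0.046  -0.049   0.0008]
46 237 284 [ 0.5969 -0.0008  0.0459 -0.0388  0.0007]
56 237 286 [ 0.5873 -0.004   0.0477 -0.0287  0.0017]
66 237 284 [ 0.5773 -0.0054  0.0458 -0.0186  0.0007]
76 237 284 [ 0.5677 -0.0076  0.0458 -0.0087  0.0006]
86 226 285 [ 0.5571 -0.0052  0.0573  0.0009 -0.0042]
96 237 284 [ 0.5486 -0.0121  0.0458  0.0108  0.0006]
106 237 284 [ 0.5392 -0.0143  0.0459  0.0205  0.0006]
116 237 283 [ 5.296e-01 -1.600e-02  4.510e-02  3.020e-02  1.000e-04]
126 237 283 [ 5.201e-01 -1.830e-02  4.530e-02  3.990e-02  1.000e-04]
136 237 283 [ 5.107e-01 -2.050e-02  4.550e-02  4.970e-02  1.000e-04]
146 237 283 [ 0.5011 -0.0227  0.0457  0.0595  0.    ]
yaw corr deg -0.418566184253575 lateral at 0: 0.00017450006321234534 at .088 -0.00046837144542825784
150 109 103 112 116 120 118 104 137 239 241 238 242 240 242 239 232 237 237 236 237 238 238 236 225 239 240 238 242 239 240 237 156 102 115 122 115 112 107 115
154 120 121 123 118 108 104 109 
[... 1347 characters left out ...]
 114 110 110 109 106  98 103  95  93  98 100 102 112 109 108
190 124 125 128 125 131 134 131 138 138 135 138 142 145 145 140 129 122 121 117 117 118 119 119 115 116 115 112 111 108 111 113 118 127 133 135 130 122 113 110
194 124 121 119 117 116 115 119 125 157 201 202 198 199 199 201 199 202 200 199 201 202 199 198 203 206 202 202 202 163 112 113 112 111 103  99 105 106 104 100
198 127 121 120 120 122 123 125 125 154 206 209 204 207 206 205 205 208 208 206 209 208 206 202 208 208 209 207 207 172 118 111 114 116 112 109 106 106 104 101
202 125 126 125 126 125 123 124 124 151 207 209 206 206 208 199 172 172 172 173 174 169 173 196 207 208 207 207 206 169 117 116 116 116 119 123 121 111 109 103
```

```bash
python3 - <<'E'
from h import *
a=np.load("w10.npy");c=(eyes.camera_model("wrist"),a[:9].reshape(3,3),a[9:])
T=np.array([.4645,-.0293]);th=np.radians(192.9);X=np.array([np.cos(th),np.sin(th)]);Y=np.array([-X[1],X[0]])
p=onz("wrist",238.7,193,.1675,c)[:2];q=onz("wrist",278.6,193,.1675,c)[:2]
print(np.linalg.norm(p-q),((p+q)/2-T)@X,((p+q)/2-T)@Y,np.degrees(np.arctan2(*(q-p)[::-1])))
E
```

```text
0.027521492036227623 -0.014936640545681692 0.0006001281507032733 -76.80127732937767
```

Emit:
arm_command --deltas '[[[0.45,0.1,0,0,0,0],[0.4,0.06,-0.5,0,0,0],[0,0,-1,0,0,0],[0,0,-1.5,0,0,0],[0,0,-1.5,0,0,0],[0,0,-1.5,0,0,0],[0,0,-1,0,0,0],[0,0,-0.8,0,0,0],[0,0,-0.5,0,0,0],[0,0,-0.3,0,0,0],[0,0,0,0,0,0]]]'

```text
t: 17.33
tool_pos: [0.4757, -0.0284, 0.1169]
orientation: [-3.121, -0.361, 0.001]
force: [0.1, 0.2, -1.5]
opening: 0.0199
gripper_force: 25.0
```

```bash
python3 st.py
```

```text
17.3333 [ 0.4757 -0.0284  0.1169] yaw -76.8 z [-0.  0. -1.] q [-0.17 -0.13  1.94  0.    1.33  1.17] F [ 0.1  0.2 -1.5] [-0.04  0.11 -0.01] 0.019924513747989345
```

Emit:
arm_command --deltas '[[[-0.35,0.05,0,0,0,0],[0,0,-0.4,0,0,0],[0,0,-0.4,0,0,0],[0,0,-0.4,0,0,0],[0,0,-0.2,0,0,0],[0,0,0,0,0,0],[0,0,0,0,0,0]]]'

```text
t: 17.92
tool_pos: [0.4721, -0.0278, 0.1029]
orientation: [-3.121, -0.361, 0.001]
force: [0.3, -0.9, -1.8]
opening: 0.0198
gripper_force: 25.0
```

```bash
python3 st.py
```

```text
17.9167 [ 0.4721 -0.0278  0.1029] yaw -76.8 z [-0.001  0.    -1.   ] q [-0.17 -0.13  1.96  0.    1.31  1.17] F [ 0.3 -0.9 -1.8] [-0.04  0.16  0.03] 0.01980381037455269
```

Emit:
arm_command --deltas '[[[0,0,-0.17,0,0,0],[0,0,0,0,0,0],[0.49,0.11,0,0,0,0],[0.49,0.11,0,0,0,0],[0.49,0.11,0,0,0,0],[0.49,0.11,0,0,0,0],[0,0,0,0,0,0]]]'

```text
t: 18.5
tool_pos: [0.4931, -0.0233, 0.1017]
orientation: [3.121, 0.361, 0.001]
force: [0.1, 0.4, -1.8]
opening: 0.0195
gripper_force: 25.0
```

```bash
python3 st.py
```

```text
18.5 [ 0.4931 -0.0233  0.1017] yaw -76.8 z [ 0.001  0.    -1.   ] q [-0.15 -0.07  1.91  0.    1.3   1.19] F [ 0.1  0.4 -1.8] [0.   0.16 0.01] 0.019515511704287305
```

Emit:
arm_command --deltas '[[[0.49,0.11,0,0,0,0],[0.58,0.13,0,0,0,0],[0.58,0.13,0,0,0,0],[0.58,0.13,0,0,0,0],[0.58,0.13,0,0,0,0],[0.58,0.13,0,0,0,0],[0.58,0.13,0,0,0,0],[0.58,0.13,0,0,0,0],[0.49,0.11,0,0,0,0],[0.49,0.11,0,0,0,0],[0,0,0,0,0,0]]]'

```text
t: 19.42
tool_pos: [0.5481, -0.0109, 0.1016]
orientation: [3.121, 0.361, 0.001]
force: [1.0, 0.7, -2.6]
opening: 0.0202
gripper_force: 25.0
```

```bash
python3 st.py
```

```text
19.4167 [ 0.5481 -0.0109  0.1016] yaw -76.8 z [ 0.001  0.    -1.   ] q [-0.11  0.08  1.76  0.    1.3   1.23] F [ 1.   0.7 -2.6] [ 0.01  0.15 -0.  ] 0.020191062302158287
```

Emit:
arm_command --deltas '[[[0.49,0.11,0,0,0,0],[0.58,0.13,0,0,0,0],[0.58,0.13,0,0,0,0],[0.58,0.13,0,0,0,0],[0.58,0.13,0,0,0,0],[0.58,0.13,0,0,0,0],[0.58,0.13,0,0,0,0],[0.58,0.13,0,0,0,0],[0.49,0.11,0,0,0,0],[0.3,0.07,0,0,0,0],[0,0,0,0,0,0]]]'

```text
t: 20.33
tool_pos: [0.6012, 0.0011, 0.1014]
orientation: [3.121, 0.361, 0.0]
force: [0.1, -0.2, -2.1]
opening: 0.02
gripper_force: 25.0
```

```bash
python3 st.py
```

```text
20.3333 [0.6012 0.0011 0.1014] yaw -76.8 z [ 0.  0. -1.] q [-0.08  0.22  1.61  0.    1.31  1.26] F [ 0.1 -0.2 -2.1] [ 0.    0.14 -0.01] 0.020045571075997345
```

Emit:
arm_command --deltas '[[[0.2,0.05,-0.1,0,0,0],[0.2,0.04,0,0,0,0],[0.2,0.05,0,0,0,0],[0.15,0.03,0,0,0,0],[0.15,0.03,0,0,0,0],[0,0,0,0,0,0]]]'

```text
t: 20.83
tool_pos: [0.6099, 0.0029, 0.1006]
orientation: [3.121, 0.361, 0.0]
force: [-0.4, -0.2, -2.9]
opening: 0.0196
gripper_force: 25.0
```

```bash
python3 st.py
```

```text
20.8333 [0.6099 0.0029 0.1006] yaw -76.8 z [ 0.  0. -1.] q [-0.08  0.24  1.59  0.    1.32  1.26] F [-0.4 -0.2 -2.9] [-0.02  0.16 -0.01] 0.019584811261443593
```

Emit:
arm_command --deltas '[[[0.1,0.02,0,0,0,0],[0.1,0.02,0,0,0,0],[0.1,0.02,0,0,0,0],[0,0,0,0,0,0]]]'

```text
t: 21.17
tool_pos: [0.6126, 0.0036, 0.1004]
orientation: [-3.121, -0.361, 0.0]
force: [-0.5, 0.4, -1.7]
opening: 0.0203
gripper_force: 25.0
```

```bash
python3 st.py
```

```text
21.1667 [0.6126 0.0036 0.1004] yaw -76.8 z [-0.  0. -1.] q [-0.08  0.25  1.58 -0.    1.32  1.26] F [-0.5  0.4 -1.7] [-0.05  0.4  -0.01] 0.020304429767254047
```

Emit:
arm_command --deltas '[[[0.1,0.02,0,0,0,0],[0.1,0.02,0,0,0,0],[0,0,0,0,0,0]]]'

```text
t: 21.42
tool_pos: [0.6144, 0.0039, 0.1003]
orientation: [-3.121, -0.361, 0.001]
force: [-2.7, -0.2, -2.0]
opening: 0.0199
gripper_force: 25.0
```

```bash
python3 st.py
```

```text
21.4167 [0.6144 0.0039 0.1003] yaw -76.8 z [-0.001 -0.    -1.   ] q [-0.08  0.25  1.57 -0.    1.32  1.26] F [-2.7 -0.2 -2. ] [-0.16  0.79  0.07] 0.019947411797649337
```

Emit:
arm_command --deltas '[[[0.1,0.02,-0.05,0,0,0],[0.1,0.02,0,0,0,0],[0.1,0.02,0,0,0,0],[0,0,0,0,0,0]]]'

```text
t: 21.75
tool_pos: [0.6162, 0.0043, 0.0994]
orientation: [-3.121, -0.361, 0.005]
force: [-7.8, -1.6, 0.9]
opening: 0.02
gripper_force: 25.0
```

```bash
python3 st.py
```

```text
21.75 [0.6162 0.0043 0.0994] yaw -76.8 z [-0.003 -0.    -1.   ] q [-0.08  0.26  1.56 -0.    1.32  1.26] F [-7.8 -1.6  0.9] [-0.4   1.8   0.02] 0.019970171934719207
```

Emit:
arm_command --deltas '[[[-0.1,-0.02,0,0,0,0],[0,0,0,0,0,0]]]'

```text
t: 21.92
tool_pos: [0.6159, 0.0042, 0.0996]
orientation: [-3.121, -0.361, 0.002]
force: [-4.4, -0.4, -2.5]
opening: 0.02
gripper_force: 25.0
```

Emit:
arm_command --deltas '[[[0,0,0,0,0,0],[0,0,0,0,0,0],[0,0,0,0,0,0],[0,0,0,0,0,0]]]' --gripper -0.2

```text
t: 22.25
tool_pos: [0.6174, 0.0044, 0.1007]
orientation: [3.121, 0.361, 0.003]
force: [-0.1, -0.4, -0.4]
opening: 0.0363
gripper_force: 0.0
```

```bash
python3 st.py
```

```text
22.25 [0.6174 0.0044 0.1007] yaw -76.8 z [ 0.002  0.    -1.   ] q [-0.08  0.26  1.56  0.    1.32  1.26] F [-0.1 -0.4 -0.4] [ 0.01  0.14 -0.05] 0.03633423314138813
```

Emit:
arm_command --deltas '[[[0,0,0.5,0,0,0],[0,0,1.5,0,0,0],[0,0,2.5,0,0,0],[0,0,3.5,0,0,0],[0,0,4,0,0,0],[0,0,4,0,0,0],[-2,0,4,0,0,0],[-3,0,1,0,0,0],[-3.5,0,0,0,0,0],[-3.5,0,0,0,0,0],[-3,0,0,0,0,0],[0,0,0,0,0,0]]]'

```text
t: 23.25
tool_pos: [0.4642, 0.0046, 0.3082]
orientation: [3.121, 0.361, 0.001]
force: [0.3, 0.9, -0.3]
opening: 0.0373
gripper_force: 0.0
```

```bash
python3 st.py; python3 - <<'E'
from h import *
c=cam("wrist");i=eyes.read_camera("wrist");cv2.imwrite("pics/w11.png",i);np.save("w11.npy",np.r_[c[1].ravel(),c[2]])
cv2.imwrite("pics/s11.png",eyes.read_camera("scene"));cv2.imwrite("pics/t11.png",eyes.read_camera("top"))
C=np.array([.559,-.009]);th=np.radians(192.9);X=np.array([np.cos(th),np.sin(th)]);Y=np.array([-X[1],X[0]])
for sx,sy,z in((70,23,.077),(70,-23,.077),(-74,23,.077),(-74,-23,.077),(-53,0,.15),(0,65,.055),(0,-65,.055)):
    P=C+X*sx/1e3+Y*sy/1e3;print((sx,sy),*[proj(n,(*P,z),k).round(1) for n,k in(("wrist",c),("top",None),("scene",None))])
E
```

```text
23.25 [0.4642 0.0046 0.3082] yaw -76.8 z [ 0. -0. -1.] q [-0.1  -0.26  1.7  -0.    1.7   1.24] F [ 0.3  0.9 -0.3] [-0.02  0.19  0.02] 0.03726001116468332
(70, 23) [300.2 151.5] [270.1 219.9] [250.  204.8]
(70, -23) [266.3 151.1] [255.6 222.7] [236. 202.]
(-74, 23) [301.5  45.9] [261.1 174.9] [267.6 184.8]
(-74, -23) [266.9  44.8] [246.7 177.7] [254.6 182.5]
(-53, 0) [290.1  48.6] [255.1 180. ] [258.6 165.6]
(0, 65) [328.2 101.6] [278.4 195.9] [271.5 203.4]
(0, -65) [236.   99.7] [238.4 203.8] [233.6 195.8]
```

```bash
python3 - <<'E'
from h import *
i,s,t=[cv2.imread(f"pics/{n}11.png") for n in "wst"]
b=lambda im,w,h:cv2.resize(im,(w,h),interpolation=2)
cv2.imwrite("pics/c11.png",np.hstack([b(i[20:170,220:345],500,600),np.vstack([b(s[150:240,205:295],300,300),b(t[150:240,215:305],300,300)])]))
E
```

```text
(no output)
```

View pics/c11.png

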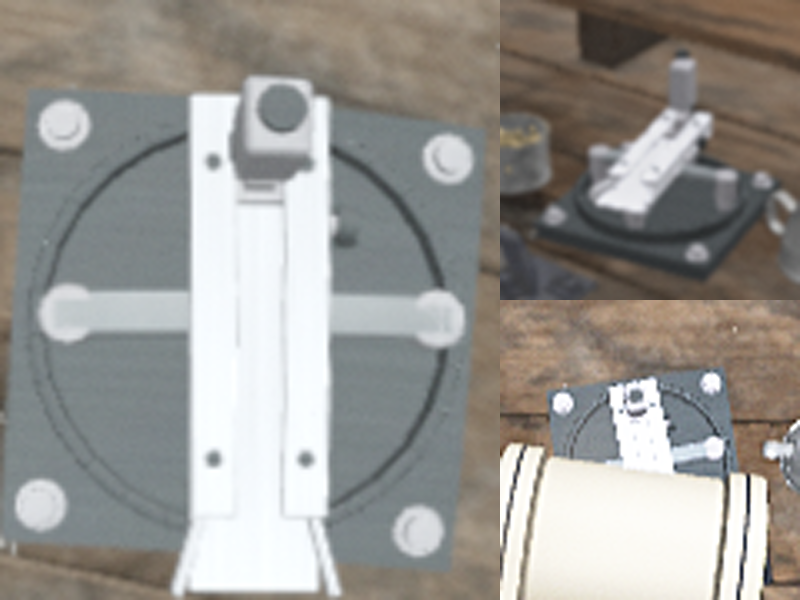

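```bash
python3 - <<'E'
from h import *
a=np.load("w11.npy");c=(eyes.camera_model("wrist"),a[:9].reshape(3,3),a[9:])
def tri2(L):
    A=np.zeros((3,3));B=np.zeros(3)
    for n,u,v,k in L:
        o,d=ray(n,u,v,k);d/=np.linalg.norm(d);M=np.eye(3)-np.outer(d,d);A+=M;B+=M@o
    return np.linalg.solve(A,B)
S=cam("scene")
print(tri2([("wrist",237,98,c),("scene",235,196.5,S)]),tri2([("wrist",329.5,100,c),("scene",273.4,204.6,S)]))
f=lambda u,v,z:onz("wrist",220+u/4,20+v/4,z,c)[:2]
lo,hi=f(260,517,.077),f(260,96,.077);X=(lo-hi)/np.linalg.norm(lo-hi);print("lip len",np.linalg.norm(lo-hi),np.degrees(np.arctan2(*X[::-1])))
O=hi+.074*X
for p,z in(((260,183),.068),((260,190),.068),((260,200),.068),((260,203),.061),((282,106),.150)):
    print(p,z,(f(*p,z)-O)@X)
b=[f(*p,.024) for p in((63,124),(446,158),(416,531),(40,503))];print("base",np.mean(b,0),"stand",O)
g=cv2.imread("pics/w11.png",0)
print(g[55:80,285]);print(g[30:60,270]);print(g[55:80,287])
E
```

```text
[0.54798924 0.05298745 0.05140889] [ 0.57757999 -0.07569404  0.04950195]
lip len 0.1430519731752223 -166.62053136331406
(260, 183) 0.068 -0.04512838245915983
(260, 190) 0.068 -0.04266726020866057
(260, 200) 0.068 -0.03915933364590316
(260, 203) 0.061 -0.03914662184464974
(282, 106) 0.15 -0.05362082228592405
base [ 0.55869012 -0.00922342] stand [ 0.56109453 -0.01018199]
[216 210 184 150 122 119 122 120 116 127 167 147 169 214 222 185 222 247
 249 250 250 249 249 249 249]
[127 124 126 127 131 132 130 129 135 139 132 140 145 189 242 246 247 246
 246 246 247 246 246 246 246 246 246 247 244 238]
[216 212 185 149 124 119 118 119 116 127 168 152 169 211 220 183 219 245
 248 248 248 248 248 248 248]
```

```bash
python3 -c "
from plant import ticket
print(ticket.close_job())"
```

```text
the job is handed in; nothing more can be done
None
```

I turned the stand about 87° until its long feet dropped into the pockets; the last measurement shows it level to within about 2 mm. The steel stop is home against the rail's closed end and released. I kept the arm clear of the oil can, the tin and the wood block, and handed the job in at about 23 s.

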